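# Show how to balance the centrifuge rotor

## Robot

A 6-joint arm with a two-finger parallel gripper is mounted at the origin on the work surface. World frame = base frame: x ahead of the robot, y to its left, z up, the work surface at z = 0. Lengths are in m, angles in rad, forces in N, time in s.
With the tool pointing down it reaches from about 0.275 to 0.975 m from the base axis. Payload 8.4 kg.
Tool frame: the origin (TCP) lies between the finger pads, 19 mm behind the fingertips; this is the grasp point; z points along the fingers, y is the line along which they close (so a half turn about z gives the same grasp; the last joint's range is limited). The gripper opens to 92 mm and grips with 3 to 60 N. Pads are 20 mm wide; open, the fingers measure 128 mm over their backs; the gripper's body (75 mm by 189 mm) begins 69 mm behind the grasp point.
Start: joints at [-1.195, 0.353, 1.633, -0, 1.155, -0.002], TCP at [0.231, -0.581, 0.233] pointing down, gripper open.
Joint ranges: [-2.63, 2.63], [-0.92, 2.1], [0.06, 2.66], [-1.3, 4.44], [0, 2.69], [-3.02, 3.02]. Speed limits (rad/s): [2.22, 2.22, 2.79, 3.14, 3.14, 3.14].

## Interface

Orientations are given as a rotation vector (axis times angle).
In Python, from station import env, imaging gives the robot as it stands.
- The arm moves only by the shell command python3 -m pendant 'ROWS'. ROWS is JSON, a list of rows, each a list of 3 entries, a list of its own where there are three numbers: the closure, from -1 (fully open) to 1 (shut), then the shift along the tool's x, y, z in units of 50 mm (1.0 is 50 mm), then the turn about the tool's z in degrees. In form: [[grip, [tx, ty, tz], yaw], ...]. A call has 1 to 20 rows; each row is the pose to reach, as a shift and turn from the pose commanded when the call began, along the tool's axes at that moment; what a row does not reach only later rows make up. A row lasts 1/8 s, in which the tool goes at most 62.5 mm and 10.7 degrees, less where a joint would pass 70% of its speed; a pose out of reach is approached as far as the arm can. A call with a gripper value outside its range is refused whole. The fingers move at their own pace and stop on an object; the grip force is fixed at half the most. Time passes only in rows, so rows that repeat a pose let the fingers close. It gives the time, the measured TCP pose, the force, the opening and the grip force at its end, in the units of the state.
- env.sense(): the state, without advancing time (a new reading comes with each control period).
- imaging.get_image(name): name is "scene" or "top"; returns a dict with "pixels" (480x640x3 uint8, red, green, blue), "fx", "fy", "cx", "cy" (pixels), "origin" and "orientation" of the camera in the world. Camera axes: x right, y up, looking along -z (the intrinsics and any distortion apply to the point x, -y, -z); pixel columns grow to the right and rows downward; lengths in m; the calibration is good to about 2 mm. A picture is of the moment at which its call begins. There is no depth.
- env.job_done(): hands the job in; it is judged then, once.
The state is a dict: "clock": time; "joints": joint angles; "joint_vel": joint speeds; "joint_torque": joint torques, N m; "tcp_pos": TCP position; "eef_rot": TCP orientation; "force": force on the tool from outside, world axes, zero at the start; "wrist_torque": the same for the moment, N m; "opening": finger opening in m; "finger_force": force on a finger pad.
Only numpy, scipy, OpenCV 4.12 (cv2) and the standard library are available. Lean on these libraries where they do the work, as an engineer would, in place of code of your own. Each camera call takes 0.05 s, during which the arm holds its last target. There are 200 camera calls.

## Task

The centrifuge is one tube short of balance: one of the tubes in its rotor has nothing in the place straight across from it. Show me what is missing by pointing with the fingertips from a centimetre or two above, touching nothing: first at the spare tube in the rack that is of the same kind as those in the rotor, for two seconds, then at the middle of the mouth of the empty rotor place where it has to go, and finish there, still pointing. Come down on each from above, so that you never hover low over any other tube or empty rotor place, and leave everything as it stands.

Things in the scene. Friction and masses are not known exactly. Their poses are not given: they have to be found in the camera images.
- centrifuge: white bench centrifuge 310 x 350 mm, top 200 mm high, with a round bowl 242 mm wide; origin on the bench under the bowl's and rotor's axis. Control panel at its +y side. Its lid stands open along its -y side (a 300 mm wide upright panel that starts at y = -170 mm, z = 214 mm in this frame, leans 0.2 rad outwards and ends at y = -235 mm, z = 525 mm)
- rotor_axis (a point): top of the steel nut in the middle of the grey cone-shaped six-place rotor (226 mm over its rim), on its vertical axis. Its six sleeves slope 30 degrees, their tops leaning to the axis. The rotor turns easily if pushed; z up
- hole_1 (a point): centre of the mouth of rotor place 1, a rubber-lined aluminium sleeve 18 mm wide inside and 28 mm over its collar. Places 1 to 6 run anticlockwise seen from above, 60 degrees apart, their mouths 52 mm from the axis, 183 mm above the bench and 1 mm below the nut's top; 1 is across from 4, 2 from 5, 3 from 6. z is up. Filled or empty: compare with the tubes
- hole_2 (a point): the same for rotor place 2
- hole_3 (a point): the same for rotor place 3
- hole_4 (a point): the same for rotor place 4
- hole_5 (a point): the same for rotor place 5
- hole_6 (a point): the same for rotor place 6
- rotor_tube_a_top (a point): centre of the cap's top of a tube that sits in a rotor place: screw-capped conical tube, 118 mm long, 17 mm thick, broad ribbed flat cap 22 mm across and 13 mm high. It leans 30 degrees to the axis, its cap's top about 39 mm from the axis, 13 mm inwards of and 22 mm higher than its place's mouth
- rotor_tube_b_top (a point): another, the same
- rotor_tube_c_top (a point): another, the same
- rack: blue tube rack, 76 x 146 x 82 mm (long side along y), 2 x 4 round holes at 32 mm spacing, four of them filled; origin at the centre of its underside
- rack_tube_a_top (a point): top centre of a spare tube standing in the rack: screw-capped conical tube, 118 mm long, 17 mm thick, broad ribbed flat cap 22 mm across and 13 mm high; its top is 124 mm above the bench. z up
- rack_tube_b_top (a point): top centre of a thin stoppered tube standing in the rack, 13 mm thick, narrow tall stopper 15 mm across, 116 mm long; z up
- rack_tube_c_top (a point): top centre of a short tube standing in the rack, 17 mm thick, 88 mm long, small push-on cap 19 mm across; z up
- rack_tube_d_top (a point): top centre of an open conical tube without a cap standing in the rack, 17 mm thick, 106 mm long; z up
- vial_a: small glass vial, 23 mm across, 41 mm high; origin at the centre of its underside
- vial_b: another such vial
- reservoirs: nested white reagent troughs, 60 x 140 x 35 mm; origin under the centre
- well_plate: 24-well plate, 85 x 127 x 18 mm; origin under the centre
Things that resemble listed ones, but are neither listed nor needed, are in the scene too. Leave any purple look-alike of the part that bears rack_tube_a_top alone.

How it is judged:
By the outcome, as a careful person would: the job done as asked, in the order asked, and still so for the second after the job is handed in, with the robot touching nothing.
It also fails if it takes over 40 s, if anything falls off the work surface, if the arm or the gripper's body presses on something with over 40 N, if the wrist force passes 120 N, or if a joint passes its speed limit or range.

## Working session

There is one attempt and no reset: what is moved stays moved. The work goes in short steps, Python scripts to look and compute and a shell command to move; the robot and the scene stay as the last step left them, time stands still between calls to the robot, and variables do not carry over. Pictures are saved under pics/ and viewed, at most 10 in all, crops included, and the job is handed in when it is done.

```bash
mkdir -p pics; cat > h.py <<'E'
import numpy as np, cv2, json
from station import env, imaging
def snap(n,f):
    im=imaging.get_image(n); cv2.imwrite(f,im["pixels"][:,:,::-1].copy())
    np.savez(f.replace('.png','.npz'),**{k:np.array(v) for k,v in im.items()})
    return im
E
python3 - <<'E'
from h import *
for n in("scene","top"):
    im=snap(n,f"pics/{n}.png"); print({k:v for k,v in im.items() if k!="pixels"})
print(env.sense())
E
```

```text
{'fx': 530.3154810968708, 'fy': 530.3154810968708, 'cx': 322.08054652363376, 'cy': 232.02542434380874, 'origin': array([ 1.20687579, -0.40897751,  0.79768492]), 'orientation': array([0.80704491, 0.38310876, 0.81993224])}
{'fx': 452.7883000498854, 'fy': 452.7883000498854, 'cx': 326.338940116258, 'cy': 245.78989408687227, 'origin': array([0.45859311, 0.09316002, 1.27815282]), 'orientation': array([ 0.10624028, -0.13234616, -1.58877816])}
{'clock': 0.1, 'joints': array([-1.19541423e+00,  3.53528929e-01,  1.63405882e+00,  9.39110729e-06,
        1.15521921e+00, -2.38007941e-03]), 'joint_vel': array([ 0.00090316, -0.00137337, -0.00286671, -0.00097232,  0.00010804,
       -0.00099384]), 'joint_torque': array([ 1.72643959e-03, -5.94903660e+01, -3.34931445e+01,  6.99808099e-02,
        1.84349745e-02, -2.99045780e-05]), 'tcp_pos': array([ 0.23038327, -0.58052898,  0.23267037]), 'eef_rot': array([-3.08454673e+00, -5.89635240e-01,  3.40292116e-04]), 'force': array([ 0.40982925, -0.13430664, -0.11548688]), 'wrist_torque': array([-0.01416796, -0.00825577, -0.02638665]), 'finger_force': 0.0, 'opening': 0.09222261990905313}
```

View pics/scene.png

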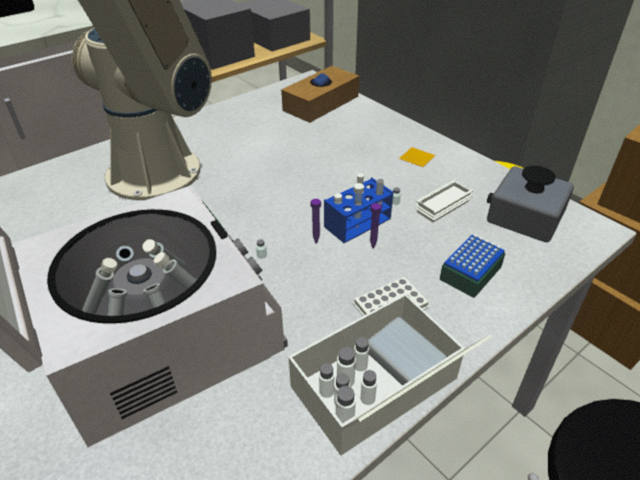

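View pics/top.png

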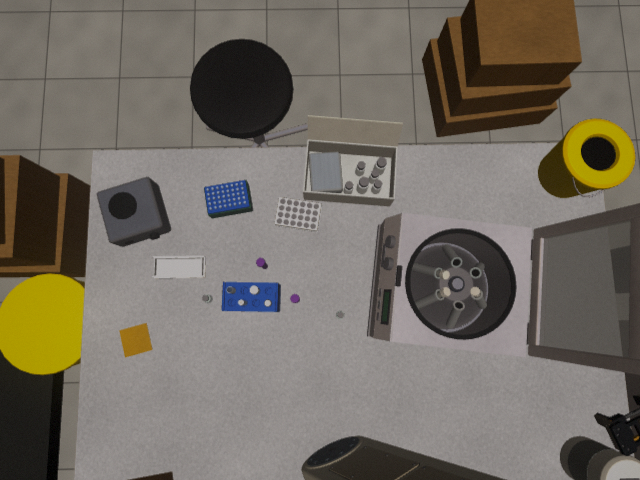

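The scene view shows the rotor around (137,270) and the rack around (358,205), with purple tubes outside the rack at (316,205) and (376,210). In the top view the rotor is at (457,284) and the rack at (251,297). I'll enlarge these areas.

```bash
python3 - <<'E'
from h import *
t=cv2.imread('pics/top.png'); s=cv2.imread('pics/scene.png')
def c(im,x,y,w,h,k,f):
    o=cv2.resize(im[y:y+h,x:x+w],None,fx=k,fy=k,interpolation=cv2.INTER_CUBIC)
    for i in range(0,w,10): cv2.putText(o,str(x+i),(i*k,8),0,.3,(0,255,255),1); cv2.line(o,(i*k,10),(i*k,14),(0,255,255),1)
    for i in range(0,h,10): cv2.putText(o,str(y+i),(0,i*k+4),0,.3,(0,255,0),1)
    return o
a=np.hstack([c(t,410,245,100,75,4,0),c(t,215,270,100,75,4,0)])
b=np.hstack([c(s,80,230,100,75,4,0),c(s,310,165,100,75,4,0)])
cv2.imwrite('pics/crop1.png',np.vstack([a,b]))
E
```

```text
(no output)
```

View pics/crop1.png

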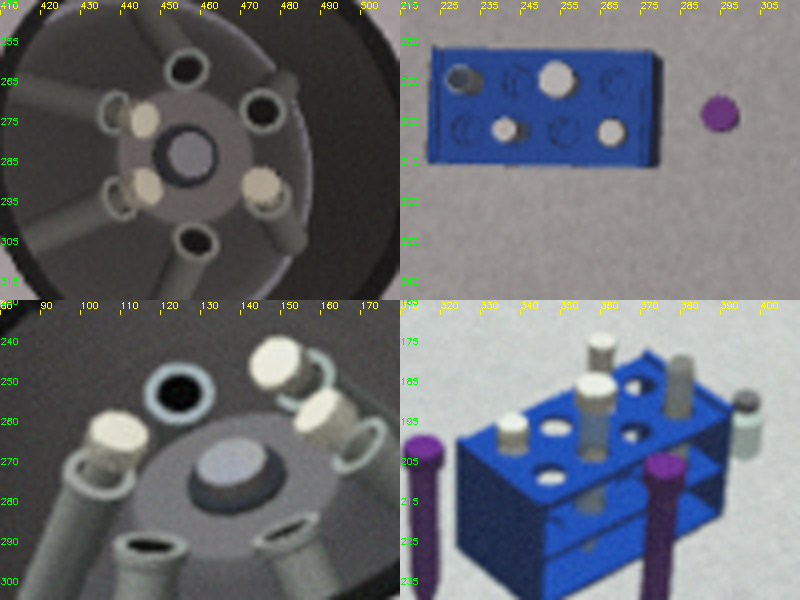

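The top crop shows tubes in the left-top, left-bottom and right-bottom places, at cap pixels (446,275), (446,292) and (475,291). The empty places are (456,262), (475.5,272.5) and (459,305).
- **Rotor:** the left-top and right-bottom tubes face each other, and top and bottom are both empty. So the left-bottom tube is the unmatched one, and its empty opposite is at top (475.5,272.5), scene (117.5,291.5).
- **Rack candidates (top view):** open (231,290), big cap (254,290), thin (241,302) and small cap (268,303). The broad tall cap at (254,290), scene (358.7,186.5), fits. The purple tubes do not.

```bash
cat >> h.py <<'E'
from scipy.spatial.transform import Rotation as R
from scipy.optimize import least_squares
def cam(n):
    d=np.load(f'pics/{n}.npz'); return d
def proj(d,p):
    q=R.from_rotvec(d['orientation']).inv().apply(np.atleast_2d(p)-d['origin'])
    return np.c_[d['cx']+d['fx']*q[:,0]/-q[:,2], d['cy']+d['fy']*q[:,1]/q[:,2]]
def tri(obs):
    f=lambda p:np.concatenate([(proj(cam(n),p)[0]-u) for n,u in obs])
    r=least_squares(f,[.5,0,.15]); return r.x,np.abs(r.fun).max()
E
python3 - <<'E'
from h import *
def pt(n,t,s): print(n,*tri([("top",t),("scene",s)]))
pt("target",(475.6,272.6),(117.5,291.5))
pt("acrosscap",(446.3,291.7),(149.5,245.5))
pt("nut",(457.3,283.7),(137.5,270.5))
pt("e_top",(456.5,262.3),(151.5,288)); pt("e_bot",(459,305.3),(125,253.3))
pt("racktube",(254,290.2),(358.8,186.5))
pt("thin?",(241,302.3),(360.3,175.3)); pt("short?",(267.8,303),(338,195.3))
# fit: axis x,y,z, angle of target using all empties + nut
A=[(0,(475.6,272.6),(117.5,291.5)),(1,(456.5,262.3),(151.5,288)),(4,(459,305.3),(125,253.3))]
def f(v):
    o=[]
    for k,t,s in A:
        a=v[3]+k*np.pi/3; p=[v[0]+.052*np.cos(a),v[1]+.052*np.sin(a),v[2]-.001]
        o+=[proj(cam("top"),p)[0]-t,proj(cam("scene"),p)[0]-s]
    for n,u in(("top",(457.3,283.7)),("scene",(137.5,270.5))): o.append(proj(cam(n),v[:3])[0]-u)
    return np.concatenate(o)
for a0 in np.arange(0,6.3,1):
    r=least_squares(f,[.36,-.17,.184,a0])
    v=r.x;print(round(r.cost,1),v,[v[0]+.052*np.cos(v[3]),v[1]+.052*np.sin(v[3]),v[2]-.001])
E
```

```text
target [ 0.55193227 -0.29011091  0.18214466] 0.27368583552754444
acrosscap [ 0.5065092  -0.20912366  0.20241752] 0.001932269314579571
nut [ 0.52581505 -0.24445192  0.18026155] 0.4340610962679534
e_top [ 0.57836177 -0.24502642  0.18113161] 0.15354443576723042
e_bot [ 0.47411797 -0.24355593  0.18199505] 0.0008599009131557978
racktube [0.52454038 0.25832766 0.12023322] 0.05050419455926658
thin? [0.49453682 0.29093581 0.11990767] 0.15426128438292608
short? [0.49225423 0.22648259 0.09312809] 0.03671113940220039
0.7 [ 0.52624409 -0.24444508  0.18215228 -1.06262744] [np.float64(0.5515461624879504), np.float64(-0.2898742008758923), np.float64(0.18115227905957992)]
0.7 [ 0.52624409 -0.24444508  0.18215228 -1.06262744] [np.float64(0.5515461624940131), np.float64(-0.2898742008726857), np.float64(0.18115227906320167)]
0.7 [ 0.52624409 -0.24444508  0.18215228 -1.06262745] [np.float64(0.5515461622271753), np.float64(-0.28987420100593275), np.float64(0.18115227907962292)]
0.7 [ 0.52624409 -0.24444508  0.18215228  5.22055787] [np.float64(0.5515461624869381), np.float64(-0.2898742008788464), np.float64(0.18115227906530898)]
0.7 [ 0.52624409 -0.24444508  0.18215228  5.22055787] [np.float64(0.5515461624562699), np.float64(-0.28987420089429594), np.float64(0.18115227906704087)]
0.7 [ 0.52624409 -0.24444508  0.18215228  5.22055787] [np.float64(0.5515461624700347), np.float64(-0.28987420088809657), np.float64(0.18115227907024292)]
0.7 [ 0.52624409 -0.24444508  0.18215228  5.22055787] [np.float64(0.5515461624550382), np.float64(-0.2898742008898899), np.float64(0.18115227905742262)]
```

```bash
cat > d.py <<'E'
from h import *; import sys
s=env.sense(); M=R.from_rotvec(s['eef_rot'])
for w in json.loads(sys.argv[1]): print(w,np.round(M.inv().apply(np.array(w)-s['tcp_pos'])/.05,3))
E
python3 d.py '[[0.231,-0.581,0.40],[0.231,-0.30,0.40],[0.35,0,0.40],[0.5245,0.2585,0.35]]'
```

```text
[0.231, -0.581, 0.4] [ 0.008  0.009 -3.347]
[0.231, -0.3, 0.4] [ 2.081 -5.215 -3.34 ]
[0.35, 0, 0.4] [ 6.506 -9.914 -3.334]
[0.5245, 0.2585, 0.35] [ 11.657 -13.431  -2.33 ]
```

```bash
python3 -m pendant '[[1,[0,0,-1.2],0],[1,[0,0,-2.3],0],[1,[0,0,-3.3],0],[1,[0.4,-1,-3.3],0],[1,[0.8,-2,-3.3],0],[1,[1.2,-3,-3.3],0],[1,[1.6,-4,-3.3],0],[1,[2.1,-5.2,-3.3],0],[1,[2.1,-5.2,-3.3],0],[1,[2.8,-6,-3.3],0],[1,[3.6,-6.8,-3.3],0],[1,[4.4,-7.6,-3.3],0],[1,[5.2,-8.5,-3.3],0],[1,[6,-9.3,-3.3],0],[1,[6.5,-9.9,-3.3],0],[1,[6.5,-9.9,-3.3],0],[1,[6.5,-9.9,-3.3],0]]'; python3 d.py '[[0.5245,0.2585,0.30],[0.5245,0.2585,0.158]]'
```

```text
clock: 2.22
tcp_pos: [0.3502, -0.0015, 0.3981]
eef_rot: [3.085, 0.591, -0.001]
force: [-0.1, -0.1, -0.1]
opening: 0.0003
finger_force: 0.0
[0.5245, 0.2585, 0.3] [ 5.162 -3.544  1.956]
[0.5245, 0.2585, 0.158] [ 5.164 -3.545  4.796]
```

```bash
python3 -m pendant '[[1,[0.8,-0.5,0.3],0],[1,[1.6,-1.1,0.6],0],[1,[2.4,-1.6,0.9],0],[1,[3.2,-2.2,1.2],0],[1,[4,-2.7,1.5],0],[1,[4.7,-3.2,1.8],0],[1,[5.16,-3.54,1.95],0],[1,[5.16,-3.54,1.95],0],[1,[5.16,-3.54,1.95],0],[1,[5.16,-3.54,1.95],0]]'; python3 - <<'E'
from h import *
im=snap("scene","pics/s2.png");snap("top","pics/t2.png")
s=env.sense();p=s['tcp_pos']+R.from_rotvec(s['eef_rot']).apply([0,0,.019]);print(p,proj(cam("s2"),p),proj(cam("t2"),p))
c=cv2.imread('pics/s2.png')[80:230,290:430]
cv2.imwrite('pics/s2c.png',cv2.resize(c,None,fx=4,fy=4,interpolation=2))
E
python3 d.py '[[0.5245,0.2585,0.22],[0.5245,0.2585,0.158]]'
```

```text
clock: 3.48
tcp_pos: [0.5245, 0.2573, 0.3015]
eef_rot: [3.086, 0.588, 0.001]
force: [0.5, -0.2, -0.6]
opening: 0.0007
finger_force: 0.0
[0.52454331 0.25783604 0.28246854] [[362.02547922 120.09884343]] [[243.67945444 286.22564445]]
[0.5245, 0.2585, 0.22] [ 0.003 -0.013  1.629]
[0.5245, 0.2585, 0.158] [ 2.000e-03 -1.300e-02  2.869e+00]
```

View pics/s2c.png

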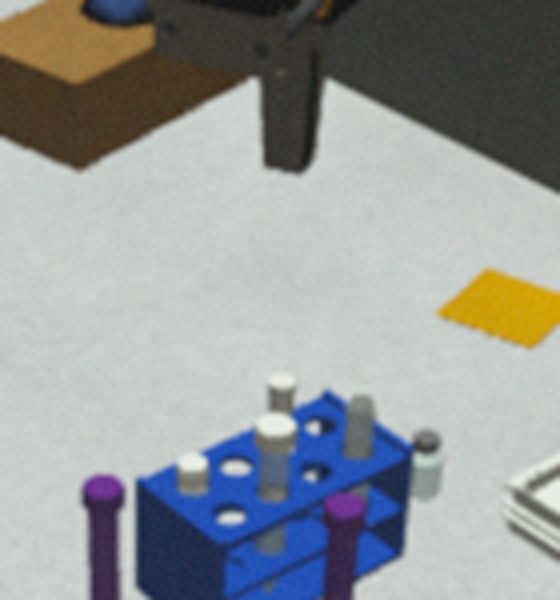

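The enlarged view confirms it: the tall tube with the broad flat cap at crop (276,428) differs from the narrow, short and open ones. The fingertips, at crop (289,165), agree with their predicted place. Now I descend and hold.

```bash
python3 -m pendant '[[1,[0,0,0.8],0],[1,[0,0,1.6],0],[1,[0,0,2.3],0],[1,[0,0,2.7],0],[1,[0,0,2.87],0],[1,[0,0,2.87],0],[1,[0,0,2.87],0]]'; python3 - <<'E'
from h import *
snap("scene","pics/s3.png");snap("top","pics/t3.png")
a=cv2.resize(cv2.imread('pics/s3.png')[130:230,310:410],None,fx=4,fy=4,interpolation=2)
cv2.imwrite('pics/c3.png',a)
E
```

```text
clock: 4.45
tcp_pos: [0.5252, 0.259, 0.1584]
eef_rot: [-3.085, -0.59, -0.003]
force: [0.7, 0.6, -0.3]
opening: 0.0006
finger_force: 0.0
```

View pics/c3.png

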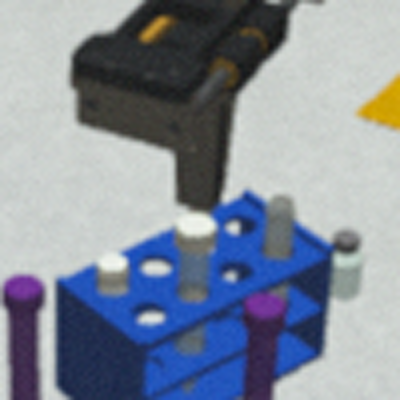

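The fingertips, at crop (200,207), hover just above the broad cap at (195,225). I'll hold here for 2.5 s.

```bash
python3 -m pendant '[[1,[0,0,0],0],[1,[0,0,0],0],[1,[0,0,0],0],[1,[0,0,0],0],[1,[0,0,0],0],[1,[0,0,0],0],[1,[0,0,0],0],[1,[0,0,0],0],[1,[0,0,0],0],[1,[0,0,0],0],[1,[0,0,0],0],[1,[0,0,0],0],[1,[0,0,0],0],[1,[0,0,0],0],[1,[0,0,0],0],[1,[0,0,0],0],[1,[0,0,0],0],[1,[0,0,0],0],[1,[0,0,0],0],[1,[0,0,0],0]]'; python3 d.py '[[0.5245,0.2585,0.40],[0.5517,-0.29,0.40]]'
```

```text
clock: 7.05
tcp_pos: [0.5245, 0.2587, 0.1573]
eef_rot: [3.086, 0.59, -0.0]
force: [-0.9, -0.5, 0.2]
opening: 0.0008
finger_force: 0.0
[0.5245, 0.2585, 0.4] [-2.000e-03  4.000e-03 -4.855e+00]
[0.5517, -0.29, 0.4] [-3.544 10.401 -4.854]
```

```bash
python3 -m pendant '[[1,[0,0,-0.9],0],[1,[0,0,-1.9],0],[1,[0,0,-2.9],0],[1,[0,0,-3.9],0],[1,[0,0,-4.85],0],[1,[-0.3,0.9,-4.85],0],[1,[-0.6,1.8,-4.85],0],[1,[-0.95,2.8,-4.85],0],[1,[-1.3,3.8,-4.85],0],[1,[-1.65,4.8,-4.85],0],[1,[-2,5.8,-4.85],0],[1,[-2.3,6.8,-4.85],0],[1,[-2.65,7.8,-4.85],0],[1,[-3,8.8,-4.85],0],[1,[-3.3,9.6,-4.85],0],[1,[-3.45,10.1,-4.85],0],[1,[-3.54,10.4,-4.85],0],[1,[-3.54,10.4,-4.85],0],[1,[-3.54,10.4,-4.85],0],[1,[-3.54,10.4,-4.85],0]]'; python3 d.py '[[0.5517,-0.29,0.217]]'
```

```text
clock: 9.55
tcp_pos: [0.552, -0.2888, 0.4]
eef_rot: [-3.085, -0.592, -0.0]
force: [0.3, 0.2, -0.1]
opening: 0.0003
finger_force: 0.0
[0.5517, -0.29, 0.217] [-0.016  0.02   3.66 ]
```

```bash
python3 -m pendant '[[1,[0,0.01,0.8],0],[1,[0,0.01,1.6],0],[1,[0,0.01,2.4],0],[1,[0,0.01,3.1],0],[1,[0,0.01,3.5],0],[1,[0,0.01,3.66],0],[1,[0,0.01,3.66],0],[1,[0,0.01,3.66],0],[1,[0,0.01,3.66],0]]'; python3 - <<'E'
from h import *
snap("scene","pics/s4.png");snap("top","pics/t4.png")
a=cv2.resize(cv2.imread('pics/s4.png')[210:330,60:200],None,fx=4,fy=4,interpolation=2)
cv2.imwrite('pics/c4.png',a)
s=env.sense();p=s['tcp_pos']+R.from_rotvec(s['eef_rot']).apply([0,0,.019]);print(s['tcp_pos'],p,(proj(cam("s4"),p)-[60,210])*4,s['joint_vel'])
E
```

```text
clock: 10.68
tcp_pos: [0.5525, -0.2905, 0.2178]
eef_rot: [3.085, 0.59, 0.002]
force: [-0.5, 0.9, -0.1]
opening: 0.0004
finger_force: 0.0
[ 0.55227657 -0.29048799  0.21742847] [ 0.55229366 -0.29049626  0.19842848] [[219.65904484 298.34380541]] [ 0.0013654   0.00473123  0.00389217 -0.00022098 -0.00200545 -0.00070152]
```

View pics/c4.png

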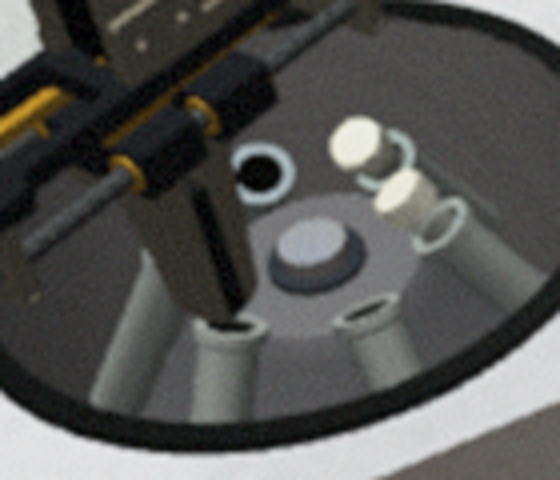

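The fingertips, at crop (220,305), hover about 15 mm over the mouth of the empty place at (230,326). Nothing has moved and there is no contact force.

```bash
python3 -c "
from station import env
print(env.job_done())"
```

```text
the job is handed in; nothing more can be done
None
```

I pointed at the broad-capped spare tube in the rack for over 2 s, then at the empty rotor place across from the unmatched tube. I handed the job in at about 10.7 s, still pointing there from about 15 mm above, with no contact force measured.

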